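# Set the navy jewellery case's mirror lid to its display angle

## Robot

A 6-joint arm with a two-finger parallel gripper is mounted at the origin on the work surface. World frame = base frame: x ahead of the robot, y to its left, z up, the work surface at z = 0. Lengths are in m, angles in rad, forces in N, time in s.
With the tool pointing down it reaches from about 0.375 to 0.9 m from the base axis. Payload 3.1 kg.
Tool frame: the origin (TCP) lies midway between the tips of the shut fingers; the grasp point (between the pads) lies 19 mm behind it (manip.tcp_to_grasp is the distance from the TCP to the grasp point, in m); z points along the fingers, y is the line along which they close (so a half turn about z gives the same grasp; the last joint's range is limited). The gripper opens to 85 mm and grips with 20 to 120 N. Pads are 22 mm wide; open, the fingers measure 114 mm over their backs; the gripper's body (76 mm by 85 mm) begins 54 mm behind the grasp point. The pads swing forward as they close: fully open they stand 13 mm farther back than shut.
Start: joints at [1, 0.527, 1.433, -0, 1.181, -0.178], TCP at [0.239, 0.577, 0.231] pointing down, gripper open.
Joint ranges: [-3.08, 3.08], [-0.75, 2.2], [0.22, 2.44], [-1.43, 4.57], [0, 2.65], [-2.85, 2.85]. Speed limits (rad/s): [2.79, 2.79, 3.14, 3.14, 3.14, 3.14].

## Interface

Orientations are given as a unit quaternion [x, y, z, w].
In Python, from station import manip gives the robot as it stands. The module is installed in compiled form; this text tells all that it offers.
- The arm moves only by the shell command python3 -m crank 'ROWS' [OPENING] [FORCE]. ROWS is JSON, a list of rows, each a list of 2 entries, a list of its own where there are three numbers: the shift along the tool's x, y, z in cm, then the turn about the tool's z in degrees. In form: [[[x, y, z], spin], ...]. A call has 1 to 10 rows; each row is the pose to reach, as a shift and turn from the pose commanded when the call began, along the tool's axes at that moment; what a row does not reach only later rows make up. A row lasts 1/10 s, in which the tool goes at most 50 mm and 8.59 degrees, less where a joint would pass 70% of its speed; a pose out of reach is approached as far as the arm can. A call with a gripper value outside its range is refused whole. OPENING is the finger opening in cm, from 0 to 8.54, set as the call begins (- or left out, the last holds). The fingers move at their own pace and stop on an object; FORCE is the grip in N (left out, the last holds). Time passes only in rows, so rows that repeat a pose let the fingers close. It gives the time, the measured TCP pose, the force and the opening at its end, in the units of the state.
- manip.sense(): the state, without advancing time (a new reading comes with each control period).
- manip.snapshot(name): name is "scene" or "top"; returns the picture (420x560x3 uint8, red, green, blue); there is no depth.
- manip.camera_params(name): a dict with "fx", "fy", "cx", "cy" (pixels), "pose" (4x4, takes a point from camera to world coordinates). Camera axes: x right, y up, looking along -z (the intrinsics and any distortion apply to the point x, -y, -z); pixel columns grow to the right and rows downward; lengths in m; the calibration is good to about 2 mm. A picture is of the moment at which its call begins. camera_params takes no time and is no camera call.
- manip.sign_off(): hands the job in, once; it reports no verdict.
The state is a dict: "t": time; "q": joint angles; "qd": joint speeds; "tau": joint torques, N m; "tcp_pos": TCP position; "tool_rot": TCP orientation; "force": force on the tool from outside, world axes, zero at the start; "ft_torque": the same for the moment, N m; "finger_gap": opening from 0.0 (shut) to 1.0 (fully open).
Only numpy, scipy, OpenCV 4.12 (cv2) and the standard library are available. Lean on these libraries where they do the work, as an engineer would, in place of code of your own. Each camera call takes 0.05 s, during which the arm holds its last target. There are 200 camera calls.

## Task

Open the navy-blue jewellery case for display: raise its stiff-hinged lid by the brass tab until it stands at about 60 degrees from closed, and leave it standing there. Leave the wine-red and the cream case as they are.

Things in the scene. Friction and masses are not known exactly. Their poses are not given: they have to be found in the camera images.
- navy_lid (a joint): Lid angle of the navy-blue jewellery case, rad: 0 closed, grows as it opens upward (1.05 = 60 degrees), stop at 1.85. Case fixed on the table, 130 mm deep, 150 wide, 56 high closed. Lid 130 x 150 x 12 mm, mirror inside, about 0.14 kg, hinged along the case's top back edge, opposite the tab. Stiff hinge: 2 to 4 N at the tab; stays where it is left. Starts 0 to 0.25 rad open.
- navy_tab (a point): On the brass pull tab at the middle of the navy lid's front edge. Tab 24 mm wide (y), 8 thick (z), sticks out 42 mm; this point is at mid-thickness, 20 mm out, 50 mm above the table when closed. Axes turn with the lid: x from tab to hinge, y along the hinge, z out of the lid's top. Hinge line: 150 mm along +x, 8 mm along -z from here. Free space around and below the tab.
- wine_tab (a point): The same point on the tab of the wine-red case, which is identical but for its colour and must be left as it is.
- cream_tab (a point): The same point on the tab of the cream case, which is identical but for its colour and must be left as it is.
Mind the look-alikes: they are no part of the job. What is meant by the part that bears navy_lid is not green, orange or turquoise, and is the larger of those in its own colour.

How it is judged:
At the end, for the whole second after the job is handed in: The navy case's lid stands still, let go, at 60 degrees from closed, give or take 10 degrees, and the tabs of the wine-red and cream cases are within 20 mm of where they started (value of joint navy_lid between 0.872 and 1.222 rad and velocity of joint navy_lid between -0.03 and 0.03 rad/s and distance of each of wine_tab, cream_tab from where it was at the start of the episode below 0.02 m); the robot touches nothing.
It fails at once if the wine-red or the cream case's lid is moved (its tab by more than 20 mm) (distance of any of wine_tab, cream_tab from where it was at the start of the episode above 0.02 m).
It also fails if it takes over 34 s, if anything falls off the work surface, if the arm or the gripper's body presses on something with over 40 N, if the wrist force passes 120 N, or if a joint passes its speed limit or range.

## Working session

There is one attempt and no reset: what is moved stays moved. The work goes in short steps, Python scripts to look and compute and a shell command to move; the robot and the scene stay as the last step left them, time stands still between calls to the robot, and variables do not carry over. Pictures are saved under pics/ and viewed, on a budget of 10 in all, crops included, one or two more only if the job needs it, and the job is handed in when it is done.

```bash
mkdir -p pics; python3 - <<'E'
from station import manip
import cv2
for n in("scene","top"):
    cv2.imwrite(f"pics/{n}0.png",cv2.cvtColor(manip.snapshot(n),cv2.COLOR_RGB2BGR)); 
    p=manip.camera_params(n);print(n,{k:(v if k!='pose' else __import__('numpy').round(v,3).tolist()) for k,v in p.items()})
s=manip.sense();print(s)
E
```

```text
scene {'fx': 379.7236444573021, 'fy': 379.7236444573021, 'cx': 284.91700521006305, 'cy': 210.54141141294417, 'pose': [[-0.776, -0.408, 0.482, 1.034], [0.631, -0.511, 0.584, 0.771], [0.008, 0.757, 0.653, 0.826], [0.0, 0.0, 0.0, 1.0]]}
top {'fx': 535.7939996336574, 'fy': 535.7939996336574, 'cx': 274.22529506789846, 'cy': 219.59375754171847, 'pose': [[0.026, 0.997, -0.071, 0.366], [-0.999, 0.028, 0.016, 0.095], [0.018, 0.07, 0.997, 1.404], [0.0, 0.0, 0.0, 1.0]]}
{'t': 0.1, 'q': array([ 9.99509045e-01,  5.28395565e-01,  1.43376746e+00,  3.54836692e-05,
        1.18141950e+00, -1.78514337e-01]), 'qd': array([ 5.63377104e-04, -2.09828399e-03, -2.06043273e-03, -2.92270371e-05,
        4.24779385e-04,  1.07131953e-03]), 'tau': array([-4.67646132e-04, -4.43307602e+01, -1.78585428e+01, -2.75131115e-04,
        3.91995942e-03, -7.75072124e-06]), 'tcp_pos': array([0.23883792, 0.57686828, 0.23041988]), 'tool_rot': array([ 1.95133069e-01,  9.80776272e-01, -9.19825421e-04, -3.79594064e-04]), 'force': array([-0.23605013, -0.49864508, -0.27172756]), 'ft_torque': array([-0.01052784,  0.00669959, -0.0102467 ]), 'finger_gap': 0.9964040475676191}
```

View pics/scene0.png

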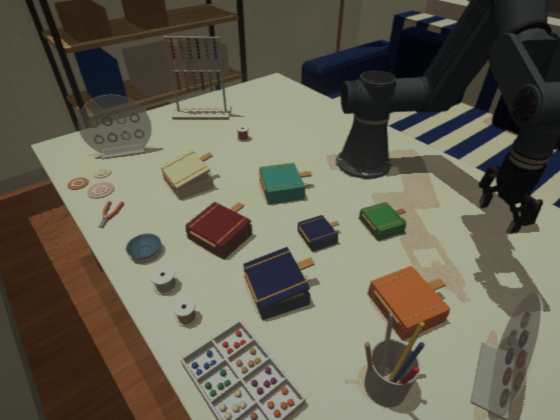

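View pics/top0.png

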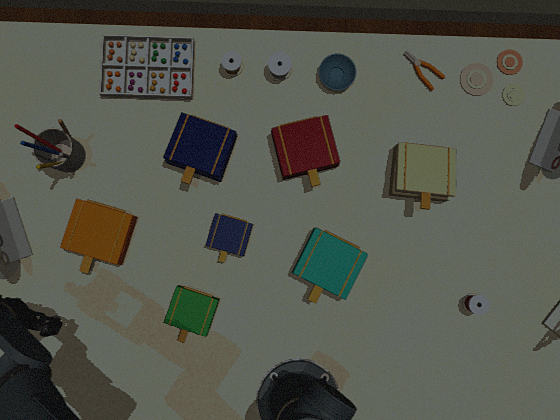

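Candidates, in top-view pixels: large navy (200,147), small navy (229,235), wine (305,148), cream (424,170), and turquoise, orange and green decoys. I choose the larger navy one, with its tab at about (187,176) in top and (306,264) in scene. Next is a close crop to check that.

```bash
python3 - <<'E'
import cv2,numpy as np
a=cv2.imread("pics/top0.png")[100:200,150:250];b=cv2.imread("pics/scene0.png")[235:325,230:330]
a=cv2.resize(a,(400,400),interpolation=cv2.INTER_CUBIC);b=cv2.resize(b,(400,360),interpolation=cv2.INTER_CUBIC)
b=cv2.copyMakeBorder(b,0,40,0,0,cv2.BORDER_CONSTANT)
cv2.imwrite("pics/crop1.png",cv2.convertScaleAbs(np.hstack([a,b]),alpha=1.5,beta=15))
E
```

```text
(no output)
```

View pics/crop1.png

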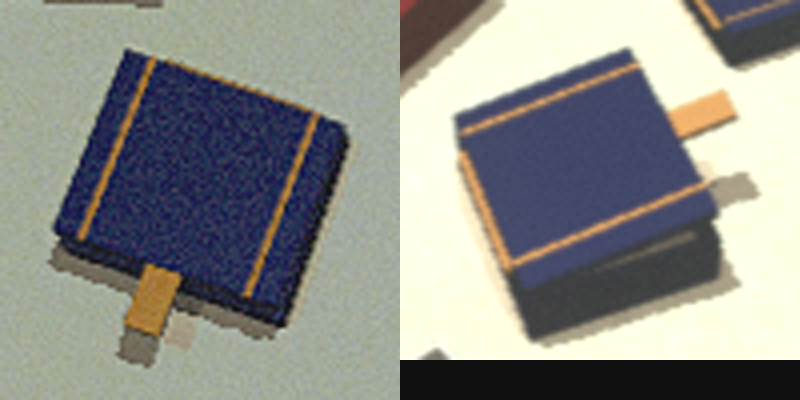

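The crop confirms it. The large navy case has its lid slightly ajar and its tab pointing toward the robot: tab tip at top px ≈ (186,182) and scene px ≈ (313,261). Next I triangulate.

```bash
cat > h.py <<'E'
import numpy as np,cv2
from station import manip
from scipy.spatial.transform import Rotation as R
def P(n):
    c=manip.camera_params(n);T=np.linalg.inv(np.array(c["pose"]));
    T=np.diag([1,-1,-1,1])@T
    return np.array([[c["fx"],0,c["cx"]],[0,c["fy"],c["cy"]],[0,0,1]])@T[:3]
def tri(a,b):
    x=cv2.triangulatePoints(P("top"),P("scene"),np.float64(a).reshape(2,1),np.float64(b).reshape(2,1)).ravel();return x[:3]/x[3]
def proj(n,X):
    x=P(n)@np.r_[X,1];return x[:2]/x[2]
E
python3 - <<'E'
from h import *
t=lambda u,v:(u/4+150,v/4+100); s=lambda u,v:(u/4+230,v/4+235)
d={'tip':((145,329),(332,104)),'base':((164,268),(275,126)),'F+':((57,232),(112+203-0,212)),'F-':((275,303),(228,48)),'B+':((126,50),(112,270)),'B-':((345,125),(55,115))}
for k,(a,b) in d.items():
    X=tri(t(*a),s(*b));print(k,X.round(4),(proj("top",X)-t(*a)).round(1),(proj("scene",X)-s(*b)).round(1))
E
```

```text
tip [0.5474 0.2972 0.0678] [-0.2  0.2] [-0.6 -0. ]
base [0.5871 0.2869 0.065 ] [-0.1  0.1] [-0.3 -0. ]
F+ [0.6095 0.3548 0.0612] [ 0.2 -0.2] [0.6 0. ]
F- [0.567  0.2158 0.0674] [ 0.1 -0.1] [0.2 0. ]
B+ [0.7297 0.3142 0.061 ] [ 0.9 -1. ] [2.8 0.3]
B- [0.686  0.1768 0.0484] [ 0. -0.] [0. 0.]
```

```bash
cat >> h.py <<'E'
def rel(p,yaw=-17):
    s=manip.sense();r=R.from_quat(s["tool_rot"]);y=r.as_matrix()[:,1]
    a=np.radians(yaw+90);ang=np.degrees(a-np.arctan2(y[1],y[0]));ang=(ang+90)%180-90
    print("shift cm",(r.inv().apply(np.array(p)-s["tcp_pos"])*100).round(2),"spin(tool)",round(-ang,2))
E
python3 -c "
from h import *
rel([.5625,.2935,.15])"
```

```text
shift cm [-40.75 -13.77   8.05] spin(tool) -5.5
```

```bash
python3 -m crank '[[[-4,-1.4,0],0],[[-8.2,-2.8,0],-1],[[-12.4,-4.2,1],-2],[[-16.6,-5.6,2],-3],[[-20.8,-7,3],-4],[[-25,-8.4,4],-5],[[-29.2,-9.8,5],-5.5],[[-33.4,-11.2,6],-5.5],[[-37.5,-12.6,7],-5.5],[[-40.8,-13.8,8],-5.5]]' 5 25; python3 -m crank '[[[0,0,0],0],[[0,0,0],0],[[0,0,0],0]]'
python3 - <<'E'
from h import *
rel([.5625,.2935,.05]);print(manip.sense()["q"].round(2))
a=manip.snapshot("top");b=manip.snapshot("scene")
print(proj("top",[.5625,.2935,.15]),proj("scene",[.5625,.2935,.15]))
a=cv2.resize(a[90:215,125:250],(400,400),interpolation=3);b=cv2.resize(b[160:320,220:380],(400,400),interpolation=3)
cv2.imwrite("pics/c2.png",cv2.convertScaleAbs(np.hstack([a,b])[...,::-1],alpha=1.4,beta=10))
E
```

```text
t: 1.1
tcp_pos: [0.565, 0.2918, 0.1504]
tool_rot: [0.148, 0.989, -0.0, -0.0]
force: [-0.2, -0.9, -0.2]
finger_gap: 0.589
t: 1.4
tcp_pos: [0.5622, 0.2943, 0.1512]
tool_rot: [0.148, 0.989, -0.0, -0.001]
force: [0.7, 0.6, -0.6]
finger_gap: 0.583
shift cm [-0.06 -0.07 10.12] spin(tool) 0.03
[ 0.31  0.63  1.48  0.    1.03 -0.97]
[182.71378778 171.30558849] [308.72454442 240.85930232]
```

View pics/c2.png

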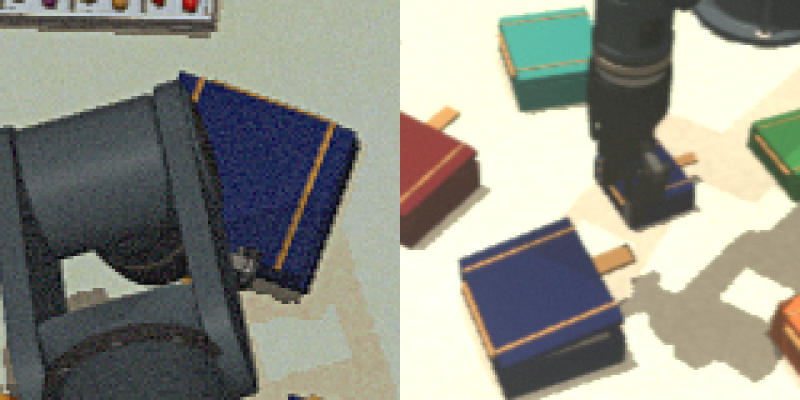

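The top view is blocked by the arm. In the scene view the two fingers, at about (610,180) and (655,205), straddle the predicted TCP point (622,202), and the tab is directly below at (615,260). I descend and close.

```bash
python3 -m crank '[[[0,0,3],0],[[0,0,6],0],[[0,0,8],0],[[0,0,9.4],0],[[-0.1,-0.1,10.1],0],[[-0.1,-0.1,10.1],0],[[-0.1,-0.1,10.1],0]]'
python3 - <<'E'
from h import *
b=manip.snapshot("scene");print(manip.sense()["force"])
b=cv2.resize(b[200:320,230:350],(600,600),interpolation=3)
cv2.imwrite("pics/c3.png",cv2.convertScaleAbs(b[...,::-1],alpha=1.4,beta=20))
E
```

```text
t: 2.2
tcp_pos: [0.5646, 0.2929, 0.0512]
tool_rot: [0.148, 0.989, 0.0, 0.001]
force: [0.6, 0.5, 0.1]
finger_gap: 0.59
[ 0.08971355 -0.06273192  0.60056786]
```

View pics/c3.png

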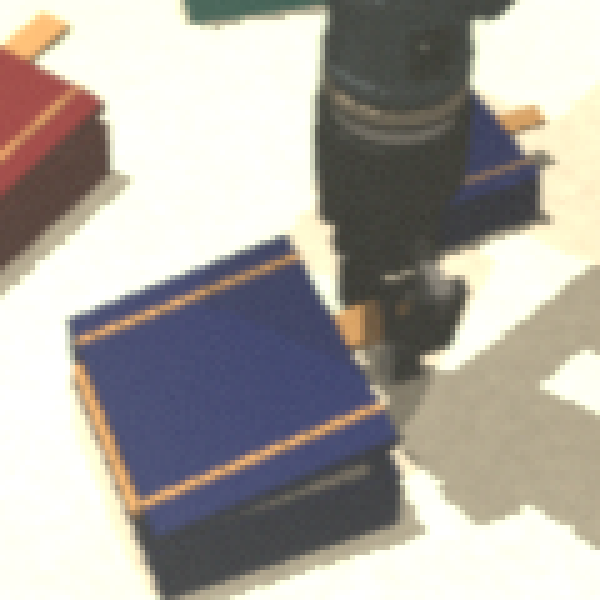

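The fingers straddle the outer part of the tab, which shows at (360,325) in the crop, and they are clear of the lid edge. Now I close.

```bash
python3 -m crank '[[[0,0,0],0],[[0,0,0],0],[[0,0,0],0],[[0,0,0],0],[[0,0,0],0],[[0,0,0],0],[[0,0,0],0]]' 0 40
python3 - <<'E'
from h import *
s=manip.sense();p=s["tcp_pos"];print(p,s["force"],s["finger_gap"]*8.54)
# arc of grip point relative to now, in tool axes (cm)
r=R.from_quat(s["tool_rot"]);d=np.array([np.cos(np.radians(-17)),np.sin(np.radians(-17)),0])
L,h=.156,.008
f=lambda t:np.array([-L*np.cos(t)+h*np.sin(t),L*np.sin(t)+h*np.cos(t)])
t0=.07
for t in np.arange(t0,1.2,.07):
    v=f(t)-f(t0);print(round(t,2),(r.inv().apply(d*v[0]+[0,0,v[1]])*100).round(2))
E
```

```text
t: 2.95
tcp_pos: [0.5651, 0.2943, 0.0515]
tool_rot: [0.148, 0.989, 0.002, 0.001]
force: [0.0, 5.3, 1.7]
finger_gap: 0.273
[0.56507233 0.29434532 0.0514871 ] [0.0270398  5.28496092 1.6574759 ] 2.331333811742157
0.07 [0. 0. 0.]
0.14 [-0.17  0.   -1.08]
0.21 [-0.42  0.01 -2.14]
0.28 [-0.74  0.01 -3.19]
0.35 [-1.13  0.02 -4.21]
0.42 [-1.6   0.02 -5.2 ]
0.49 [-2.13  0.03 -6.15]
0.56 [-2.73  0.03 -7.07]
0.63 [-3.39  0.04 -7.94]
0.7 [-4.11  0.04 -8.76]
0.77 [-4.88  0.05 -9.53]
0.84 [ -5.71   0.05 -10.25]
0.91 [ -6.59   0.05 -10.9 ]
0.98 [ -7.51   0.06 -11.5 ]
1.05 [ -8.46   0.06 -12.02]
1.12 [ -9.46   0.06 -12.48]
1.19 [-10.48   0.07 -12.87]
```

```bash
python3 -m crank '[[[-0.15,0,-1.1],0],[[-0.4,0,-2.1],0],[[-0.75,0,-3.2],0],[[-1.15,0,-4.2],0],[[-1.6,0,-5.2],0],[[-1.6,0,-5.2],0]]'
python3 - <<'E'
from h import *
b=manip.snapshot("scene");print(manip.sense()["tcp_pos"],manip.sense()["force"])
b=cv2.resize(b[180:320,230:370],(600,600),interpolation=3)
cv2.imwrite("pics/c4.png",cv2.convertScaleAbs(b[...,::-1],alpha=1.4,beta=20))
E
```

```text
t: 3.55
tcp_pos: [0.5832, 0.2887, 0.1038]
tool_rot: [0.149, 0.989, 0.002, 0.004]
force: [6.3, 2.8, -3.9]
finger_gap: 0.273
[0.58303303 0.28873487 0.1034819 ] [ 5.29863226  2.56304798 -4.08938535]
```

View pics/c4.png

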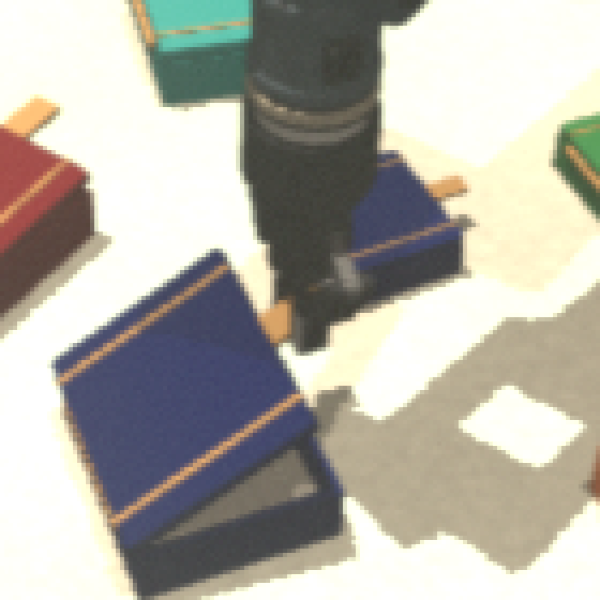

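The lid follows, the tab at (275,320) is still held, and the force is small. I continue along the arc.

```bash
python3 -m crank '[[[-0.55,0,-0.95],0],[[-1.15,0,-1.85],0],[[-1.8,0,-2.75],0],[[-2.5,0,-3.55],0],[[-3.3,0,-4.35],0],[[-4.1,0,-5.05],0],[[-5,0,-5.7],0],[[-5.9,0,-6.3],0],[[-6.9,0,-6.8],0],[[-6.9,0,-6.8],0]]'
python3 - <<'E'
from h import *
b=manip.snapshot("scene");print(manip.sense()["tcp_pos"],manip.sense()["force"])
b=cv2.resize(b[180:320,230:370],(600,600),interpolation=3)
cv2.imwrite("pics/c5.png",cv2.convertScaleAbs(b[...,::-1],alpha=1.4,beta=20))
E
```

```text
t: 4.6
tcp_pos: [0.6461, 0.2687, 0.1682]
tool_rot: [0.149, 0.989, 0.001, -0.0]
force: [5.1, 4.3, -10.1]
finger_gap: 0.274
[0.64603362 0.26868255 0.16819605] [ 6.40910756  4.80354769 -9.72474395]
```

View pics/c5.png

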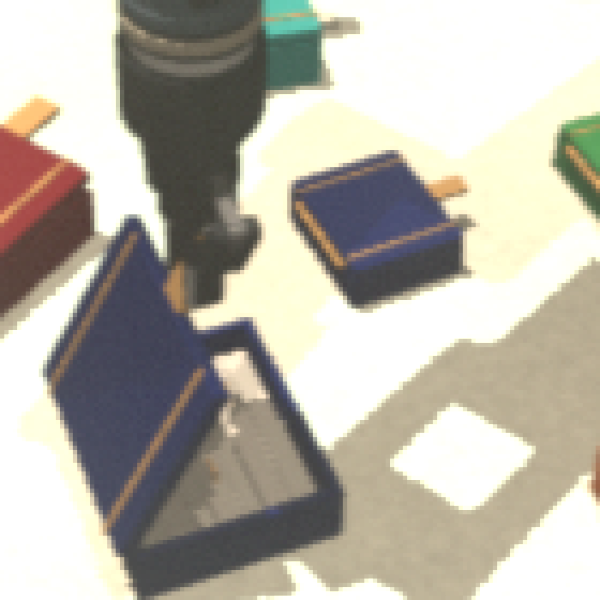

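The lid looks to be at about 60°, and the tab is still held at (178,285). I release and back off.

```bash
python3 -m crank '[[[0,0,0],0],[[0,0,0],0],[[0,0,0],0],[[0,0,0],0],[[0,0,0],0],[[0,0,0],0]]' 6; python3 -m crank '[[[2,0,0],0],[[5,0,0],0],[[9,0,-1],0],[[13,0,-4],0],[[16,2,-8],0],[[18,5,-11],0],[[18,9,-11],0],[[18,13,-11],0],[[18,17,-11],0],[[18,20,-11],0]]'; python3 -m crank '[[[0,0,0],0],[[0,0,0],0],[[0,0,0],0]]'
python3 - <<'E'
from h import *
b=manip.snapshot("scene");a=manip.snapshot("top")
cv2.imwrite("pics/top6.png",a[...,::-1]);cv2.imwrite("pics/scene6.png",b[...,::-1])
a=cv2.resize(a[90:190,150:250],(400,400),interpolation=3)
b=cv2.resize(b[210:310,220:320],(400,400),interpolation=3)
cv2.imwrite("pics/c6.png",cv2.convertScaleAbs(np.hstack([a,b])[...,::-1],alpha=1.4,beta=20))
E
```

```text
t: 5.25
tcp_pos: [0.6452, 0.2676, 0.1706]
tool_rot: [0.148, 0.989, 0.0, 0.0]
force: [0.9, 0.9, -0.4]
finger_gap: 0.704
t: 6.25
tcp_pos: [0.5317, 0.5138, 0.2806]
tool_rot: [0.147, 0.989, 0.001, 0.0]
force: [0.5, -0.3, 0.7]
finger_gap: 0.703
t: 6.55
tcp_pos: [0.5313, 0.5104, 0.2802]
tool_rot: [0.148, 0.989, -0.001, -0.0]
force: [-0.9, -0.6, 0.7]
finger_gap: 0.699
```

View pics/c6.png

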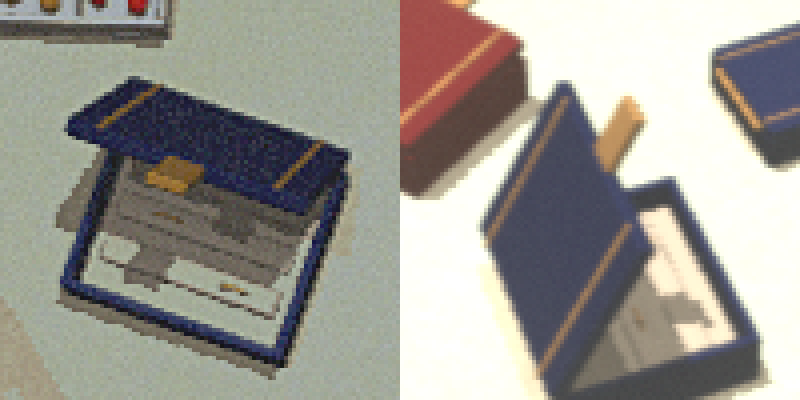

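```bash
python3 - <<'E'
from h import *
t=lambda u,v:(u/4+150,v/4+90); s=lambda u,v:(u/4+220,v/4+210)
d={'tip':((172,184),(232,102)),'F+':((67,123),(238,242)),'F-':((305,203),(163,83)),'B+':((135,80),(140,375)),'B-':((350,152),(82,228))}
Q={}
for k,(a,b) in d.items():
    X=Q[k]=tri(t(*a),s(*b));print(k,X.round(4),(proj("top",X)-t(*a)).round(1),(proj("scene",X)-s(*b)).round(1))
for i in '+-':
    v=Q['F'+i]-Q['B'+i];print(np.degrees(np.arctan2(v[2],np.hypot(*v[:2]))),np.linalg.norm(v))
# known-hinge model: predicted pixels vs angle
dd=np.array([np.cos(np.radians(-17)),np.sin(np.radians(-17)),0]);l=np.array([-dd[1],dd[0],0])
H=np.array([.5625,.2935,0])+.156*dd+[0,0,.042]
for deg in(50,55,60,65,70):
    c,sn=np.cos(np.radians(deg)),np.sin(np.radians(deg));u=-dd*c+np.array([0,0,sn]);n=dd*sn+np.array([0,0,c])
    T=H+u*.172+n*.008; Fm=H+u*.13+n*.014-l*.075;Fp=H+u*.13+n*.014+l*.075
    for nm,X in(("tip",T),("F-",Fm),("F+",Fp)):print(deg,nm,X.round(3),((proj("top",X)-(150,90))*4).round(),((proj("scene",X)-(220,210))*4).round())
E
```

```text
tip [0.6377 0.2661 0.1939] [ 0.1 -0.1] [0.2 0. ]
F+ [0.6812 0.3325 0.1601] [ 0.6 -0.7] [1.9 0.2]
F- [0.6373 0.1933 0.1547] [-0.  0.] [-0.1 -0. ]
B+ [0.7369 0.3097 0.0575] [ 0.8 -0.8] [2.4 0.2]
B- [0.6962 0.1745 0.0406] [-0.1  0.1] [-0.2 -0. ]
59.631225645685426 0.11892984418012818
61.54810364239558 0.12980550011170566
50 tip [0.612 0.278 0.179] [153. 233.] [279. 112.]
50 F- [0.62  0.197 0.151] [297. 233.] [188.  79.]
50 F+ [0.664 0.341 0.151] [ 57. 153.] [278. 248.]
55 tip [0.624 0.275 0.187] [158. 210.] [261. 107.]
55 F- [0.629 0.195 0.157] [302. 216.] [174.  77.]
55 F+ [0.673 0.338 0.157] [ 61. 135.] [263. 246.]
60 tip [0.636 0.271 0.195] [163. 186.] [240. 104.]
60 F- [0.639 0.192 0.162] [307. 198.] [158.  75.]
60 F+ [0.683 0.335 0.162] [ 65. 116.] [246. 245.]
65 tip [0.649 0.267 0.201] [170. 161.] [219. 102.]
65 F- [0.649 0.189 0.166] [312. 179.] [142.  74.]
65 F+ [0.693 0.332 0.166] [69. 98.] [228. 246.]
70 tip [0.663 0.263 0.206] [177. 136.] [196. 103.]
70 F- [0.66  0.185 0.169] [318. 160.] [125.  75.]
70 F+ [0.704 0.329 0.169] [75. 79.] [210. 248.]
```

All the estimates put the lid at 59–61°, and the arm is clear, so I hand in.

```bash
python3 - <<'E'
from h import *
for n in("top","scene"):
    a=cv2.imread(f"pics/{n}0.png").astype(int);b=cv2.imread(f"pics/{n}6.png").astype(int)
    D=abs(a-b).max(2)
    for k,(x,y,w,h) in ({"wine":(265,110,80,80),"cream":(385,135,78,78)} if n=="top" else {"wine":(185,200,45,55),"cream":(160,150,55,45)}).items(): print(n,k,(D[y:y+h,x:x+w]>60).sum())
print(manip.sense()["force"]);print(manip.sign_off())
E
```

```text
top wine 0
top cream 0
scene wine 0
scene cream 0
[1.41147028 0.13977264 0.5522877 ]
the job is handed in; nothing more can be done
None
```

The navy-blue case's lid now stands at about 60° and is let go. I chose the larger navy case, gripped its brass tab across the width, raised the lid along its arc, then released it and backed the arm clear. The job was handed in at about 6.7 s of robot time.

- **Lid angle:** measuring from both cameras gave 59.6° and 61.5° at the two sides of the lid. The tab tip's pixel position also matches 60°. One corner pair on the +y side fitted poorly, up to 2.5 px off, and came out 119 mm long instead of 130 mm, so I trust that reading less.
- **Other cases:** comparing before and after pictures in both views showed no change around the wine-red and cream cases.
- **Contact:** with the arm away from everything, the wrist force was about 1.5 N, which is sensor noise level. The highest force I saw while lifting was about 12 N.
- **Not checked:** I didn't measure the lid's speed directly. I measured its angle once, about 1.3 s after release began.

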